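# Sort the bench handful into its trays

### The arm

A 6-joint arm with a two-finger parallel gripper is mounted at the origin on a cart in front of the work surface, level with it; the furniture and walls round the work are solid. World frame = base frame: x ahead of the robot, y to its left, z up, the work surface at z = 0. Lengths are in m, angles in rad, forces in N, time in s.
With the tool pointing down it reaches from about 0.25 to 0.775 m from the base axis. Payload 8.9 kg.
Tool frame: the origin (TCP) lies on the centre line of the jaws, within the pads' length; the fingertips stand 22 mm ahead of it and the grasp point (between the pads) lies 3 mm ahead of it; z points along the fingers, y is the line along which they close (so a half turn about z gives the same grasp; the last joint's range is limited). The gripper opens to 85 mm and grips with 20 to 120 N. Pads are 22 mm wide; open, the fingers measure 114 mm over their backs; the gripper's body (76 mm by 85 mm) begins 54 mm behind the grasp point. The pads swing forward as they close: fully open they stand 13 mm farther back than shut.
Start: joints at [1.164, 0.291, -0.153, 1.127, 0, 1.431], TCP at [0.139, 0.506, 0.253] pointing down, gripper open.
Joint ranges: [-2.52, 2.52], [-0.91, 1.74], [-1.3, 1.37], [-1.96, 2.02], [-1.52, 1.47], [-3.14, 3.14]. Speed limits (rad/s): [2.22, 2.22, 2.79, 3.14, 3.14, 3.14].

### API

Orientations are given as [roll, pitch, yaw] about the fixed x, y, z axes, in that order (R = Rz(yaw) Ry(pitch) Rx(roll)).
In Python, from plant import readout, eyes, hand_in gives the robot as it stands. The module is installed in compiled form; this text tells all that it offers.
- The arm moves only by the shell command python3 -m inch 'ROWS' [FORCE]. ROWS is JSON, a list that holds one entry, the list of rows, each a list of 7 numbers: the turn, a rotation vector about the tool's x, y, z in rad, then the shift along the tool's x, y, z in mm, then the finger opening in mm, from 0 to 85.4. A call has 1 to 8 rows; each row is the pose to reach, as a shift and turn from the pose commanded when the call began, along the tool's axes at that moment; what a row does not reach only later rows make up. A row lasts 1/10 s, in which the tool goes at most 50 mm and 8.59 degrees, less where a joint would pass 70% of its speed; a pose out of reach is approached as far as the arm can. A call with a gripper value outside its range is refused whole. The fingers move at their own pace and stop on an object; FORCE is the grip in N (left out, the last holds). Time passes only in rows, so rows that repeat a pose let the fingers close. It gives the time, the measured TCP pose, the force, the opening and the grip force at its end, in the units of the state.
- readout.observe(): the state, without advancing time (a new reading comes with each control period).
- eyes.grab_frame(name): name is "side" or "top"; returns (picture, depth): 420x560x3 uint8, red, green, blue; 420x560 float32, m along the optical axis (not along the pixel's ray), 0 where there is no reading.
- eyes.calibration(name): a dict with "camera_matrix" (3x3 intrinsics, pixels), "k1" (the pictures are not rectified: a ray, as slopes to the right and down, at radius r is drawn at 1 + k1 r^2 times it, then the intrinsics apply), "world_to_cam" (4x4, takes a point from world to camera coordinates). Camera axes: x right, y down, z forward; pixel columns grow to the right and rows downward; lengths in m; the calibration is good to about 2 mm. A picture is of the moment at which its call begins. calibration takes no time and is no camera call.
- hand_in(): hands the job in; it is judged then, once.
The state is a dict: "t": time; "joints": joint angles; "qd": joint speeds; "effort": joint torques, N m; "tcp_pos": TCP position; "tool_rot": TCP orientation; "wrist_force": force on the tool from outside, world axes, zero at the start; "wrist_torque": the same for the moment, N m; "grip_width": finger opening in m; "grasp_force": force on a finger pad.
Only numpy, scipy, OpenCV 4.12 (cv2) and the standard library are available. Lean on these libraries where they do the work, as an engineer would, in place of code of your own. Each camera call takes 0.05 s, during which the arm holds its last target. There are 200 camera calls.

### The job

Sort the things left on the bench into their trays: the red cap strip into the long green tray, the flat packet into the yellow tray, the white specimen jar into the blue tray and the red-capped dropper bottle into the small red tray, each set down flat on the tray's floor, jar and bottle upright. The cap strip lies on top of the packet: lift it off without dragging the packet along, and put it in its tray before you move the packet. Leave the roll of brown tape where it is.

Things in the scene. Friction and masses are not known exactly. Their poses are not given: they have to be found in the camera images.
- cap_strip: loose row of eight red tube caps joined in a straight strip, 132 x 18 x 15 mm, 18 g; it lies slantwise on top of the packet, its underside 9 mm above the bench. Origin at the centre of its underside; its x axis runs along the strip, z up. Grip it across its 18 mm width near the middle
- packet: loose flat rigid foil packet, light grey-violet, 56 x 100 x 9 mm, 12 g, lying flat on the bench under the cap strip. Origin at the centre of its underside; x across its 56 mm width, y along its 100 mm length, z up
- jar: loose white screw-top specimen jar with a blue band, closed, 41 mm in diameter, 58 mm high, standing. Origin at the centre of its underside, z up; the lid takes the top 16 mm
- dropper: loose small white dropper bottle with a red cap, 28 mm in diameter, 70 mm high, standing; its foot is slightly rounded, so it may stand a few degrees off upright. Origin at the centre of its underside, z up
- strip_tray: fixed long green tray for the cap strip: inside 38 (x) x 152 (y) mm, floor 3 mm above the bench, end walls 14 mm high and 3 mm thick; the long sides are open but for 14 mm high corner returns reaching 15 mm in from each end of the inside. Origin under its centre at bench height; y along its length, z up
- packet_tray: fixed yellow tray for the packet: inside 76 (x) x 120 (y) mm, floor 3 mm above the bench, end walls 14 mm high and 3 mm thick; the long sides are open but for 14 mm high corner returns reaching 15 mm in from each end of the inside. Origin under its centre at bench height; y along its length, z up
- jar_tray: fixed square blue tray for the jar, walled all round: inside 60 x 60 mm, floor 3 mm above the bench, walls 14 mm high and 3 mm thick. Origin under its centre at bench height, z up
- dropper_tray: fixed small square red tray for the dropper bottle, walled all round: inside 48 x 48 mm, floor 3 mm above the bench, walls 14 mm high and 3 mm thick. Origin under its centre at bench height, z up
- tape: loose roll of brown tape lying flat behind the trays, 93 mm across, 48 mm high, a bystander: it must stay where it lies. Origin at the centre of its underside

How it is judged:
By the outcome, as a careful person would: the job done as asked, in the order asked, and still so for the second after the job is handed in, with the robot touching nothing.
It also fails if it takes over 112 s, if anything falls off the work surface, if the arm or the gripper's body presses on something with over 40 N, if the wrist force passes 120 N, or if a joint passes its speed limit or range.

## Working session

There is one attempt and no reset: what is moved stays moved. The work goes in short steps, Python scripts to look and compute and a shell command to move; the robot and the scene stay as the last step left them, time stands still between calls to the robot, and variables do not carry over. Pictures are saved under pics/ and viewed, at most 14 in all, crops included, and the job is handed in when it is done.

```bash
mkdir -p pics; ls
cat > h.py <<'E'
import numpy as np, cv2
from plant import readout, eyes
from scipy.spatial.transform import Rotation as R
def ray(name,uv,z):
    c=eyes.calibration(name);K=np.array(c["camera_matrix"]);k=c["k1"];T=np.array(c["world_to_cam"])
    uv=np.atleast_2d(np.array(uv,float));d=(uv-K[:2,2])/[K[0,0],K[1,1]]
    u=d.copy()
    for _ in range(20): u=d/(1+k*(u**2).sum(1,keepdims=True))
    w=np.c_[u,np.ones(len(u))]@T[:3,:3]; o=-T[:3,:3].T@T[:3,3]
    s=(np.asarray(z)-o[2])/w[:,2]
    return o+w*np.reshape(s,(-1,1))
def cloud(name,D):
    c=eyes.calibration(name);K=np.array(c["camera_matrix"]);k=c["k1"];T=np.array(c["world_to_cam"])
    v,u=np.mgrid[:D.shape[0],:D.shape[1]];d=np.stack([(u-K[0,2])/K[0,0],(v-K[1,2])/K[1,1]],-1)
    x=d.copy()
    for _ in range(20): x=d/(1+k*(x**2).sum(-1,keepdims=True))
    P=np.dstack([x*D[...,None],D])
    return (P-T[:3,3])@T[:3,:3]
def save(n,I): cv2.imwrite(f"pics/{n}.png",I[...,::-1])
def st():
    s=readout.observe(); print({k:np.round(s[k],4).tolist() for k in("t","joints","tcp_pos","tool_rot","wrist_force","grip_width","grasp_force")})
    print(np.round(R.from_euler('xyz',s["tool_rot"]).as_matrix(),3).tolist())
def delta(xyz,yawdeg=None):
    """mm shift in tool axes to world target xyz; and tool z turn so that tool y axis points along yawdeg (mod 180)"""
    s=readout.observe();M=R.from_euler('xyz',s["tool_rot"]).as_matrix()
    out=M.T@(np.array(xyz)-s["tcp_pos"])*1000
    if yawdeg is None: return out.round(1)
    t=M.T@[np.cos(np.radians(yawdeg)),np.sin(np.radians(yawdeg)),0]
    a=np.arctan2(-t[0],t[1]); a=(a+np.pi/2)%np.pi-np.pi/2
    return out.round(1),round(a,3)
E
python3 - <<'E'
from h import *
for n in("top","side"):
    I,D=eyes.grab_frame(n);save(n+"0",I);np.savez(n+"0.npz",I=I,D=D)
    c=eyes.calibration(n);T=np.array(c["world_to_cam"]);print(n,-T[:3,:3].T@T[:3,3],T[2,:3])
st()
E
```

```text
pics
top [ 0.47561727 -0.34102437  0.90270982] [ 0.07500438 -0.00528969 -0.99716917]
side [0.47994477 0.29086252 0.57693893] [ 0.09133904 -0.77962385 -0.61955131]
{'t': 0.1, 'joints': [1.1637, 0.2912, -0.154, 1.1267, -0.0, 1.4315], 'tcp_pos': [0.1388, 0.506, 0.2528], 'tool_rot': [-3.1405, -0.0001, 2.8738], 'wrist_force': [-0.5807, -0.422, -0.5174], 'grip_width': 0.0852, 'grasp_force': 0.0}
[[-0.964, 0.265, -0.0], [0.265, 0.964, -0.001], [0.0, -0.001, -1.0]]
```

View pics/top0.png

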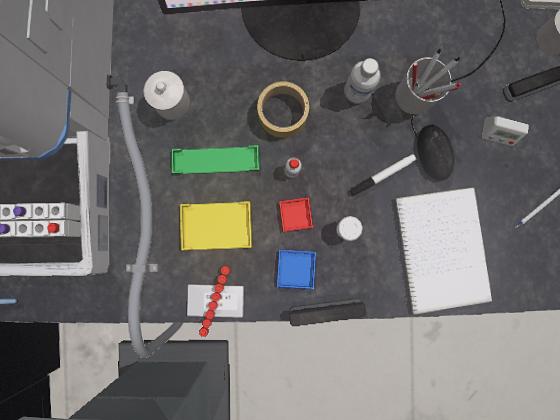

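View pics/side0.png

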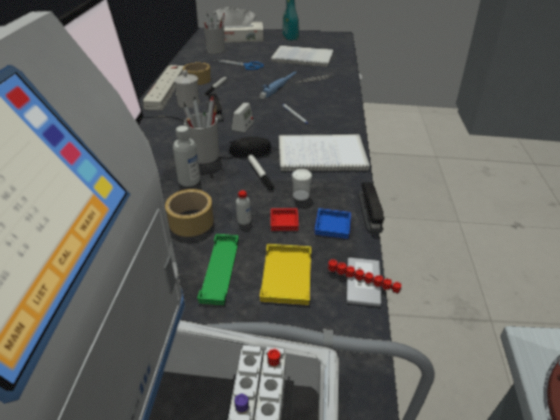

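The top view (up is +x, left is +y) shows:
- the strip at (215,300), lying on the packet at (215,301)
- the green tray at (215,160), the yellow at (215,226), the red at (295,214) and the blue at (296,270)
- the jar at (349,229), the dropper at (294,167) and the tape at (283,110)

A grey hose runs at column ~140. The side view shows the same layout.

```bash
cat > m.py <<'E'
from h import *
f=np.load("top0.npz");I,D=f["I"],f["D"]
P=cloud("top",D);H=cv2.cvtColor(I,cv2.COLOR_RGB2HSV);h,s,v=[H[...,i].astype(int) for i in range(3)]
red=((h<8)|(h>172))&(s>140)&(v>70)
def roi(m,x0,y0,x1,y1):
    o=np.zeros(m.shape,np.uint8);o[y0:y1,x0:x1]=m[y0:y1,x0:x1]*1;return o
def rect(name,m,z):
    c=max(cv2.findContours(m.astype(np.uint8),0,2)[0],key=cv2.contourArea)
    q=ray("top",c[:,0,:],z)[:,:2].astype(np.float32)*1000
    r=cv2.minAreaRect(q);b=cv2.boxPoints(r)
    e=b[1]-b[0];g=b[2]-b[1];L=e if np.hypot(*e)>np.hypot(*g) else g
    print(name,"c",np.round(r[0],1),"size",np.round(r[1],1),"long axis deg",round(np.degrees(np.arctan2(L[1],L[0]))%180,1))
rect("strip",roi(red,180,255,250,345),.019)
pk=roi((s<60)&(v>130),180,275,255,325)|roi(red,185,285,245,319)
pk=cv2.morphologyEx(pk,cv2.MORPH_OPEN,np.ones((5,5)))
rect("packet",pk,.009)
rect("green",roi((h>45)&(h<80)&(s>100),150,130,280,190),.014)
rect("yellow",roi((h>20)&(h<35)&(s>130),160,190,260,260),.014)
rect("blue",roi((h>100)&(h<125)&(s>130),260,240,330,300),.014)
rect("red",roi(red,270,190,325,240),.014)
rect("jarlid",roi((v>150)&(s<50),325,205,372,250),.058)
rect("dropcap",roi(red,280,150,310,180),.068)
rect("tape",roi((h>10)&(h<25)&(s>60)&(v>100),250,75,315,145),.048)
for n,uv in dict(strip=(216,300),pk=(195,300),jar=(346,226),dropper=(293,163),hose1=(130,110),hose2=(147,200),hose3=(138,267),hose4=(135,320),hose5=(150,345),analy=(100,200),instr=(60,60),tape=(283,85)).items(): print(n,P[uv[1],uv[0]].round(3))
E
python3 m.py
```

```text
strip c [ 380.5 -232. ] size [ 15.7 130.3] long axis deg 159.7
packet c [ 377.8 -232.2] size [100.4  58.9] long axis deg 88.9
green c [ 632.6 -236.2] size [ 46.2 157.3] long axis deg 91.4
yellow c [ 513.5 -235.2] size [ 82.5 127.6] long axis deg 91.5
blue c [ 433.2 -377.8] size [65.9 66.8] long axis deg 175.1
red c [ 530.6 -379.3] size [55.  54.1] long axis deg 6.3
jarlid c [ 503.2 -469.6] size [37.7 39.2] long axis deg 178.3
dropcap c [ 614.  -376.5] size [13.5 13.7] long axis deg 178.6
tape c [ 719.5 -359.8] size [89.7 90.6] long axis deg 178.9
strip [ 0.382 -0.236  0.027]
pk [ 0.381 -0.197  0.011]
jar [ 0.506 -0.463  0.06 ]
dropper [ 0.614 -0.375  0.071]
hose1 [ 0.727 -0.082  0.024]
hose2 [ 0.562 -0.113  0.016]
hose3 [ 0.442 -0.098  0.026]
hose4 [ 0.349 -0.092  0.028]
hose5 [ 0.284 -0.092 -0.076]
analy [ 0.559 -0.04   0.057]
instr [ 0.744 -0.039  0.236]
tape [ 0.758 -0.362  0.046]
```

Run:
```python
from h import *
A=[]
for n in("top","side"):
    D=np.load(n+"0.npz")["D"];A.append(cloud(n,D)[D>0])
A=np.vstack(A)
xs=np.arange(0,.9,.1);ys=np.arange(-.6,.65,.1)
print("rows x up; cols y",ys.round(1))
for x in xs: print(round(x,1),[ (lambda q: round(float(q[:,2].max()),2) if len(q) else None)(A[(abs(A[:,0]-x-.05)<.05)&(abs(A[:,1]-y-.05)<.05)]) for y in ys])
print(delta([.3805,-.232,.12],69.7))
```

```text
rows x up; cols y [-0.6 -0.5 -0.4 -0.3 -0.2 -0.1 -0.   0.1  0.2  0.3  0.4  0.5  0.6]
0.0 [-0.79, -0.79, -0.79, -0.79, 0.0, 0.02, None, -0.69, -0.79, -0.79, -0.38, None, None]
0.1 [-0.79, -0.79, -0.79, -0.79, 0.0, 0.02, 0.02, -0.01, -0.79, -0.79, -0.4, None, None]
0.2 [-0.79, -0.79, -0.79, -0.79, -0.79, 0.01, -0.79, -0.79, -0.79, -0.79, -0.41, None, None]
0.3 [0.02, 0.05, 0.05, 0.03, 0.01, 0.04, 0.0, 0.02, None, None, None, None, None]
0.4 [0.02, 0.06, 0.02, 0.03, 0.03, 0.13, 0.13, 0.12, None, None, None, None, None]
0.5 [0.02, 0.06, 0.05, 0.02, 0.02, 0.13, 0.14, 0.14, None, None, None, None, None]
0.6 [0.02, 0.05, 0.07, 0.02, 0.02, 0.49, 0.5, 0.45, 0.39, None, None, None, None]
0.7 [0.15, 0.14, 0.05, 0.01, 0.11, 0.5, 0.5, None, None, None, None, None, None]
0.8 [0.09, 0.09, 0.11, 0.12, 0.13, 0.31, None, None, None, None, None, None, None]
(array([-428.4, -647.5,  133.5]), np.float64(0.086))
```

```bash
python3 -m inch '[[[0,0,0.09,-428,-647,0,85],[0,0,0.09,-428,-647,0,85],[0,0,0.09,-428,-647,0,85],[0,0,0.09,-428,-647,0,85],[0,0,0.09,-428,-647,0,85],[0,0,0.09,-428,-647,0,85],[0,0,0.09,-428,-647,0,85],[0,0,0.09,-428,-647,0,60]]]' 20; python3 -c "
from h import *
print(delta([.3805,-.232,.12],69.7))"
```

```text
t: 0.9
tcp_pos: [0.2616, 0.1317, 0.2534]
tool_rot: [3.141, 0.001, 2.784]
wrist_force: [1.3, -0.9, -0.0]
grip_width: 0.0728
grasp_force: 0.0
(array([-238.5, -299.1,  133.4]), np.float64(-0.003))
```

```bash
python3 -m inch '[[[0,0,0,-238,-299,0,40],[0,0,0,-238,-299,0,40],[0,0,0,-238,-299,0,40],[0,0,0,-238,-299,0,40],[0,0,0,-238,-299,0,40],[0,0,0,-238,-299,0,40],[0,0,0,-238,-299,0,40],[0,0,0,-238,-299,60,40]]]' 20
python3 - <<'E'
from h import *
print(delta([.3805,-.232,.08],69.7))
for n in("top","side"):
    I,D=eyes.grab_frame(n);np.savez(n+"1.npz",I=I,D=D)
    if n=="side": save("side1",cv2.resize(I[160:400,200:500],None,fx=2.5,fy=2.5))
E
```

```text
t: 1.7
tcp_pos: [0.3791, -0.2235, 0.2148]
tool_rot: [-3.138, 0.009, 2.781]
wrist_force: [1.6, -0.7, -0.6]
grip_width: 0.0401
grasp_force: 0.0
(array([ -3.1,  -7. , 134.8]), np.float64(-0.006))
```

View pics/side1.png

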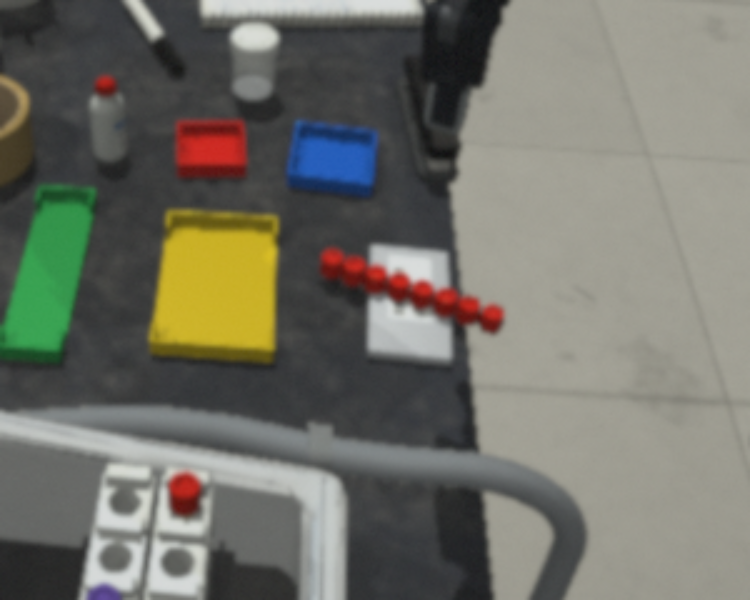

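The side crop shows the strip still lying slantwise across the packet, from (330,262) to (492,318). The fingertips hang near (440,130), well above it. Next I'll cross-check the poses in the side view.

```bash
python3 - <<'E'
from h import *
I=np.load("side1.npz")["I"];H=cv2.cvtColor(I,cv2.COLOR_RGB2HSV);h,s,v=[H[...,i].astype(int) for i in range(3)]
red=((h<8)|(h>172))&(s>140)&(v>70)
def go(n,m,b,z):
    o=np.zeros(m.shape,np.uint8);x0,y0,x1,y1=b;o[y0:y1,x0:x1]=m[y0:y1,x0:x1]
    c=max(cv2.findContours(o,0,2)[0],key=cv2.contourArea)
    r=cv2.minAreaRect(ray("side",c[:,0,:],z)[:,:2].astype(np.float32)*1000);print(n,np.round(r,1) if 0 else [np.round(k,1).tolist() for k in r])
go("strip",red,(320,250,410,300),.0165)
go("packet",((s<60)&(v>120))|red,(340,252,385,310),.009)
go("green",(h>45)&(h<80)&(s>100),(190,230,245,310),.009)
go("yellow",(h>20)&(h<35)&(s>130),(255,240,320,310),.009)
go("red",red,(265,200,305,235),.009)
go("blue",(h>100)&(h<125)&(s>130),(310,205,355,240),.009)
go("cap",red,(230,185,255,202),.066)
E
python3 -m inch '[[[0,0,0,-2,-7,50,40],[0,0,0,-2,-7,90,40],[0,0,0,-2,-7,110,40],[0,0,0,-2,-7,110,40]]]' 20
```

```text
strip [[382.2, -231.2], [28.7, 130.5], 68.5]
packet [[381.0, -229.9], [75.3, 103.3], 5.4]
green [[633.4, -234.1], [48.9, 170.2], 0.7]
yellow [[513.6, -233.6], [84.3, 139.2], 1.3]
red [[530.4, -376.8], [56.6, 68.1], 6.3]
blue [[433.3, -375.6], [82.3, 68.9], 85.0]
cap [[614.2, -375.9], [13.6, 22.7], 9.1]
t: 2.2
tcp_pos: [0.3736, -0.223, 0.1002]
tool_rot: [3.14, -0.005, 2.784]
wrist_force: [0.1, -0.5, 0.2]
grip_width: 0.0405
grasp_force: 0.0
```

```bash
python3 -c "
from h import *
print(delta([.381,-.2317,.036],69.5))"
```

```text
(array([-10.3,  -5.7,  64.1]), np.float64(0.0))
```

```bash
python3 -m inch '[[[0,0,0,-10,-6,25,40],[0,0,0,-10,-6,40,40],[0,0,0,-10,-6,50,40],[0,0,0,-10,-6,56,40],[0,0,0,-10,-6,60,40],[0,0,0,-10,-6,60,40]]]' 20
python3 - <<'E'
from h import *
print(delta([.381,-.2317,.036],69.5))
I,D=eyes.grab_frame("side")
save("side2",cv2.resize(I[190:340,300:450],None,fx=4,fy=4))
E
```

```text
t: 2.8
tcp_pos: [0.3827, -0.2341, 0.0423]
tool_rot: [-3.142, 0.0, 2.784]
wrist_force: [0.9, -1.1, -0.3]
grip_width: 0.0397
grasp_force: 0.0
(array([2.5, 1.7, 6.3]), np.float64(0.0))
```

View pics/side2.png

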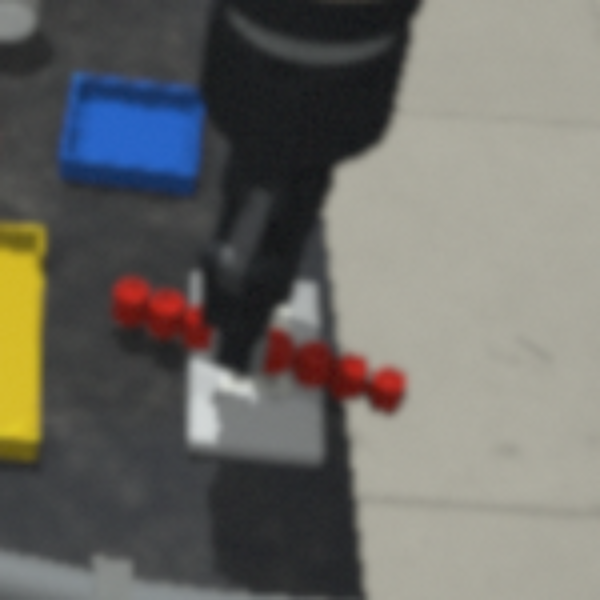

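The fingers straddle the strip near its middle, with the near tip at (235,365). The packet has not moved. Now I'll lower slightly, close and lift.

```bash
python3 -m inch '[[[0,0,0,1,1,4,40],[0,0,0,1,1,5,30],[0,0,0,1,1,5,10],[0,0,0,1,1,5,10],[0,0,0,1,1,5,10],[0,0,0,1,1,5,10]]]' 25
```

```text
t: 3.45
tcp_pos: [0.3821, -0.2329, 0.0371]
tool_rot: [-3.142, 0.0, 2.784]
wrist_force: [0.1, 0.1, 1.3]
grip_width: 0.0146
grasp_force: 24.5
```

```bash
python3 -m inch '[[[0,0,0,0,0,-5,10],[0,0,0,0,0,-15,10],[0,0,0,0,0,-30,10],[0,0,0,0,0,-60,10],[0,0,0,0,0,-80,10],[0,0,0,0,0,-80,10]]]' 25
python3 - <<'E'
from h import *
for n in("top","side"):
    I,D=eyes.grab_frame(n);np.savez(n+"2.npz",I=I,D=D)
save("side3",cv2.resize(I[160:340,180:420],None,fx=3,fy=3))
E
```

```text
t: 4.05
tcp_pos: [0.3836, -0.2342, 0.1201]
tool_rot: [-3.14, 0.005, 2.784]
wrist_force: [-0.3, -0.3, -0.8]
grip_width: 0.0147
grasp_force: 24.4
```

View pics/side3.png

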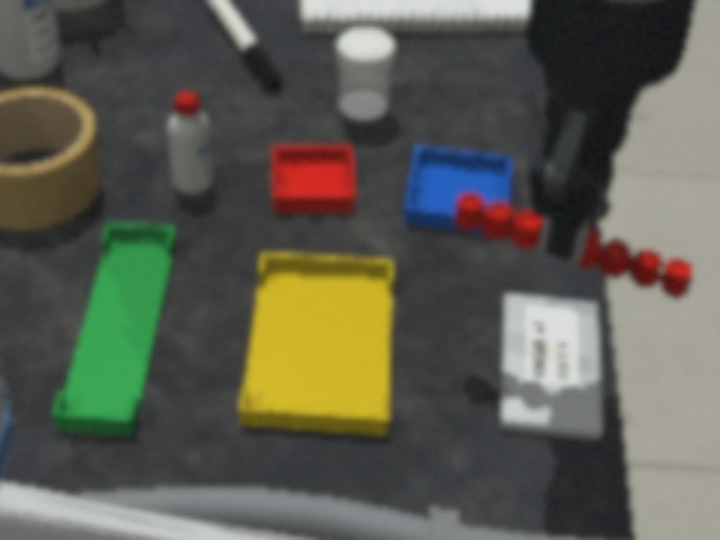

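The strip is lifted, level and held at its middle, spanning (458,210) to (690,278). The packet stays at (550,360) and looks unmoved.

```bash
python3 -c "
from h import *
print(delta([.633,-.2366,.1],1.0))"
```

```text
(array([-236. ,   84.5,   17.9]), np.float64(1.196))
```

```bash
python3 -m inch '[[[0,0,0.1,-30,10,0,10],[0,0,0.25,-70,24,5,10],[0,0,0.4,-110,40,10,10],[0,0,0.55,-150,54,18,10],[0,0,0.7,-190,68,18,10],[0,0,0.85,-215,77,18,10],[0,0,1.0,-230,83,18,10],[0,0,1.15,-236,84.5,18,10]]]' 25;python3 -m inch '[[[0,0,0.046,0,0,0,10],[0,0,0.046,0,0,0,10],[0,0,0.046,0,0,0,10]]]' 25
python3 - <<'E'
from h import *
print(delta([.633,-.2366,.06],1.0))
for n in("side","top"):
    I,D=eyes.grab_frame(n);np.savez(n+"3.npz",I=I,D=D)
save("top3",cv2.resize(I[80:280,130:330],None,fx=3,fy=3))
H=cv2.cvtColor(I,cv2.COLOR_RGB2HSV);h,s,v=[H[...,i].astype(int) for i in range(3)]
red=(((h<8)|(h>172))&(s>140)&(v>70)).astype(np.uint8);red[:,:160]=0;red[:,270:]=0;red[:110]=0;red[220:]=0
v_,u_=np.nonzero(red);z=readout.observe()["tcp_pos"][2]-.0371+.019
q=ray("top",np.c_[u_,v_],z)[:,:2].astype(np.float32)*1000
r=cv2.minAreaRect(q);print(r,len(q))
E
```

```text
t: 4.95
tcp_pos: [0.6336, -0.2357, 0.0971]
tool_rot: [-3.14, -0.001, 1.629]
wrist_force: [-0.2, -0.1, -0.7]
grip_width: 0.0148
grasp_force: 24.4
t: 5.25
tcp_pos: [0.632, -0.2361, 0.098]
tool_rot: [-3.14, -0.001, 1.589]
wrist_force: [-0.8, 0.6, 0.4]
grip_width: 0.0151
grasp_force: 24.4
(array([-0.5,  1. , 38. ]), np.float64(0.001))
((658.7496337890625, -232.31582641601562), (69.25249481201172, 130.72824096679688), 0.909353494644165) 282
```

View pics/top3.png

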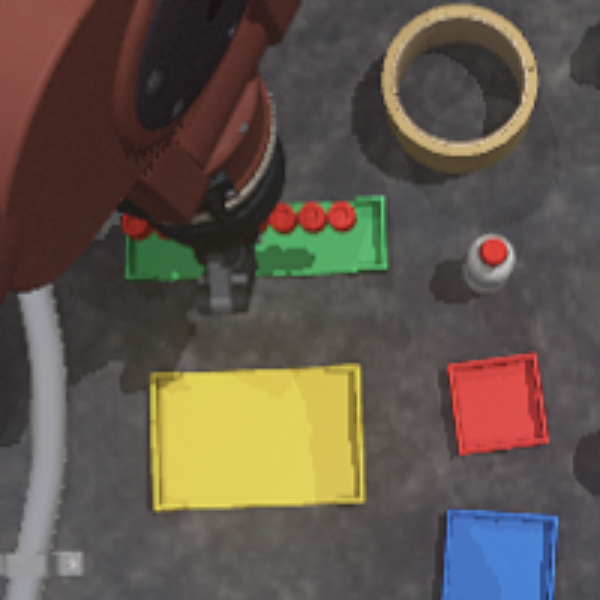

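The strip hangs over the green tray, aligned with it. Its caps span (135,222) to (341,215), about 3 mm toward +y, which I'll correct on the way down.

```bash
python3 -m inch '[[[0,0,0,-3,1,25,10],[0,0,0,-3,1,45,10],[0,0,0,-3,1,55,10],[0,0,0,-3,1,60,10],[0,0,0,-3,1,62,10],[0,0,0,-3,1,62,10]]]' 25; python3 -m inch '[[[0,0,0,0,0,2,10],[0,0,0,0,0,4,10],[0,0,0,0,0,4,10],[0,0,0,0,0,4,10]]]' 25
```

```text
t: 5.95
tcp_pos: [0.6341, -0.2395, 0.0376]
tool_rot: [3.141, 0.0, 1.588]
wrist_force: [0.3, 0.4, 0.2]
grip_width: 0.0148
grasp_force: 24.4
t: 6.35
tcp_pos: [0.6338, -0.2394, 0.0332]
tool_rot: [3.141, 0.0, 1.588]
wrist_force: [0.3, 0.2, 0.8]
grip_width: 0.0151
grasp_force: 24.4
```

```bash
python3 -m inch '[[[0,0,0,0,0,1,10],[0,0,0,0,0,2,10],[0,0,0,0,0,2,10]]]' 25; python3 -m inch '[[[0,0,0,0,0,0,32],[0,0,0,0,0,0,32],[0,0,0,0,0,0,32],[0,0,0,0,0,-20,36],[0,0,0,0,0,-60,40],[0,0,0,0,0,-100,60],[0,0,0,0,0,-120,70],[0,0,0,0,0,-130,80]]]' 25; python3 -c "
from h import *
print(delta([.3795,-.231,.1],-1.1))"
```

```text
t: 6.65
tcp_pos: [0.6338, -0.2394, 0.0312]
tool_rot: [3.141, 0.0, 1.588]
wrist_force: [-1.0, 0.3, 1.7]
grip_width: 0.0149
grasp_force: 24.7
t: 7.45
tcp_pos: [0.6348, -0.2399, 0.1636]
tool_rot: [3.138, 0.002, 1.588]
wrist_force: [0.3, -0.1, 0.4]
grip_width: 0.0796
grasp_force: 0.0
(array([  13.3, -255.3,   62.8]), np.float64(0.036))
```

```bash
python3 -m inch '[[[0,0,0.036,13,-50,0,80],[0,0,0.036,13,-100,0,80],[0,0,0.036,13,-150,0,80],[0,0,0.036,13,-150,0,80]]]' 25
python3 - <<'E'
from h import *
I0,_=eyes.grab_frame("side");I,D=eyes.grab_frame("top")
H=cv2.cvtColor(I,cv2.COLOR_RGB2HSV);h,s,v=[H[...,i].astype(int) for i in range(3)]
m=((s<60)&(v>120));m[:275]=0;m[325:]=0;m[:,:178]=0;m[:,255:]=0
m=cv2.morphologyEx(m.astype(np.uint8),cv2.MORPH_CLOSE,np.ones((5,5)))
c=max(cv2.findContours(m,0,2)[0],key=cv2.contourArea)
r=cv2.minAreaRect(ray("top",c[:,0,:],.009)[:,:2].astype(np.float32)*1000);print(r)
A=cv2.resize(I0[150:330,180:420],None,fx=1.6,fy=1.6);B=cv2.resize(I[80:335,130:350],None,fx=1.6,fy=1.6)
h_=max(A.shape[0],B.shape[0]);C=np.zeros((h_,A.shape[1]+B.shape[1],3),np.uint8);C[:A.shape[0],:A.shape[1]]=A;C[:B.shape[0],A.shape[1]:]=B
save("both4",C);print(delta([.3795,-.231,.08],-1.1))
E
```

```text
t: 7.85
tcp_pos: [0.476, -0.2263, 0.1588]
tool_rot: [-3.133, -0.004, 1.55]
wrist_force: [0.3, 0.9, -0.1]
grip_width: 0.0802
grasp_force: 0.0
((372.3108825683594, -237.16049194335938), (128.93255615234375, 69.72591400146484), 89.19651794433594)
(array([  -4.4, -102.6,   80.7]), np.float64(-0.001))
```

View pics/both4.png

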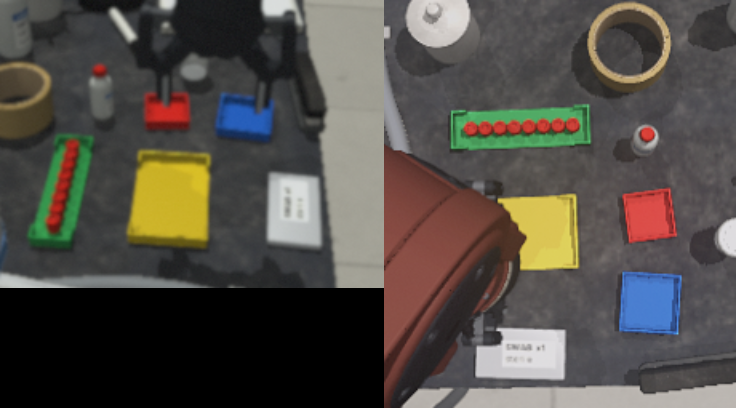

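The strip lies inside the green tray in both views (caps (471,129)–(573,125) on the right). The packet is clear, with corners about (478,329)–(566,379). My packet contour had picked up the arm, so I'll measure it from the earlier clear frames.

Run:
```python
from h import *
for n,f,b in(("top","top3",(184,280,250,322)),("side","side3",(340,250,385,308))):
    I=np.load(f+".npz")["I"];H=cv2.cvtColor(I,cv2.COLOR_RGB2HSV);s,v=H[...,1].astype(int),H[...,2].astype(int)
    x0,y0,x1,y1=b;m=np.zeros(s.shape,np.uint8);m[y0:y1,x0:x1]=((s<60)&(v>125))[y0:y1,x0:x1]
    m=cv2.morphologyEx(cv2.morphologyEx(m,cv2.MORPH_CLOSE,np.ones((5,5))),cv2.MORPH_OPEN,np.ones((5,5)))
    c=max(cv2.findContours(m,0,2)[0],key=cv2.contourArea)
    print(n,cv2.boundingRect(c),cv2.minAreaRect(ray(n,c[:,0,:],.009)[:,:2].astype(np.float32)*1000))
```

```text
top (187, 285, 57, 33) ((379.3580322265625, -232.3497314453125), (100.29466247558594, 56.44233703613281), 87.49519348144531)
side (347, 258, 38, 46) ((375.3035888671875, -229.6407470703125), (101.31836700439453, 65.04859924316406), 86.78216552734375)
```

```bash
python3 -c "
from h import *
print(delta([.3794,-.232,.08],-2.7))"; python3 -m inch '[[[0,0,0.027,-4,-50,0,70],[0,0,0.027,-4,-90,20,70],[0,0,0.027,-4,-103,50,70],[0,0,0.027,-4,-103,80,70],[0,0,0.027,-4,-103,80,70],[0,0,0.027,-4,-103,80,70]]]' 25; python3 -c "
from h import *
print(delta([.3794,-.232,.035],-2.7))"
```

```text
(array([  -5.4, -102.7,   80.7]), np.float64(0.027))
t: 8.55
tcp_pos: [0.3814, -0.2313, 0.0812]
tool_rot: [-3.141, -0.0, 1.525]
wrist_force: [0.9, 0.4, 0.6]
grip_width: 0.0697
grasp_force: 0.0
(array([-0.8, -2. , 46.2]), np.float64(0.002))
```

```bash
python3 -m inch '[[[0,0,0,-1,-2,20,66],[0,0,0,-1,-2,40,66],[0,0,0,-1,-2,52,66],[0,0,0,-1,-2,54,66],[0,0,0,-1,-2,54,66],[0,0,0,-1,-2,54,66]]]' 25
python3 - <<'E'
from h import *
print(delta([.3794,-.232,.02],-2.7))
I,D=eyes.grab_frame("side");save("side5",cv2.resize(I[230:330,310:420],None,fx=5,fy=5))
E
```

```text
t: 9.15
tcp_pos: [0.3795, -0.2325, 0.0281]
tool_rot: [3.14, 0.001, 1.525]
wrist_force: [-0.3, 0.2, 0.4]
grip_width: 0.0663
grasp_force: 0.0
(array([ 0.5, -0.2,  8.1]), np.float64(0.002))
```

View pics/side5.png

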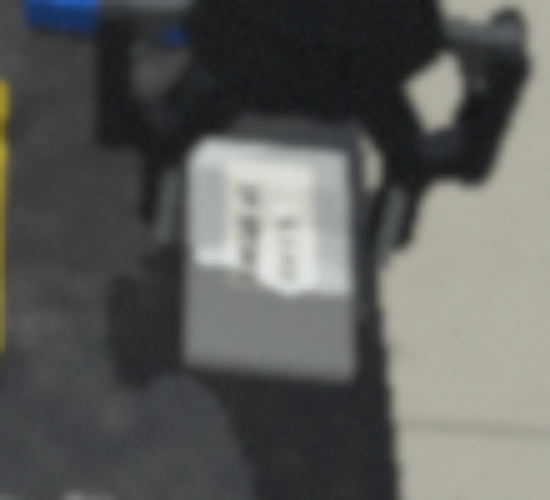

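The fingers straddle the packet, tips at (162,240) and (398,250), still somewhat above the bench. I'll step down while watching the force.

```bash
python3 - <<'E'
from h import *
for z in(0,.005,.01,.015): print(z,ray("side",[[342.5,278.5],[389,280]],z).round(4).tolist())
E
python3 -m inch '[[[0,0,0,0,0,2,63],[0,0,0,0,0,4,63],[0,0,0,0,0,6,63],[0,0,0,0,0,6,63],[0,0,0,0,0,6,63]]]' 25
```

```text
0 [[0.4146, -0.2367, 0.0], [0.3328, -0.2413, 0.0]]
0.005 [[0.4152, -0.2321, 0.005], [0.3341, -0.2366, 0.005]]
0.01 [[0.4157, -0.2276, 0.01], [0.3353, -0.232, 0.01]]
0.015 [[0.4163, -0.223, 0.015], [0.3366, -0.2274, 0.015]]
t: 9.7
tcp_pos: [0.3784, -0.2318, 0.021]
tool_rot: [-3.141, -0.0, 1.525]
wrist_force: [-0.4, 0.4, -0.5]
grip_width: 0.0631
grasp_force: 0.0
```

```bash
python3 -m inch '[[[0,0,0,0,0,2,61],[0,0,0,0,0,3,61],[0,0,0,0,0,4,61],[0,0,0,0,0,4,61]]]' 25;  python3 -m inch '[[[0,0,0,0,0,1,60],[0,0,0,0,0,2,60],[0,0,0,0,0,2,60]]]' 25
```

```text
t: 10.1
tcp_pos: [0.3784, -0.2318, 0.0169]
tool_rot: [-3.141, -0.0, 1.525]
wrist_force: [-0.2, 0.1, 0.1]
grip_width: 0.061
grasp_force: 0.0
t: 10.4
tcp_pos: [0.3785, -0.2318, 0.0168]
tool_rot: [3.141, 0.001, 1.525]
wrist_force: [-7.6, 5.8, 37.2]
grip_width: 0.0604
grasp_force: 19.0
```

Contact with the bench at TCP z 0.0168. I'll back off a little over 2 mm and close.

```bash
python3 -m inch '[[[0,0,0,0,0,-2,60],[0,0,0,0,0,-4,60],[0,0,0,0,0,-4.5,60],[0,0,0,0,0,-4.5,60]]]' 25; python3 -m inch '[[[0,0,0,0,0,0,58],[0,0,0,0,0,0,54],[0,0,0,0,0,0,50],[0,0,0,0,0,0,50],[0,0,0,0,0,0,50]]]' 25
```

```text
t: 10.8
tcp_pos: [0.3784, -0.2318, 0.0195]
tool_rot: [-3.142, -0.0, 1.525]
wrist_force: [0.3, 0.1, -0.8]
grip_width: 0.0597
grasp_force: 0.0
t: 11.3
tcp_pos: [0.3784, -0.2318, 0.0196]
tool_rot: [-3.141, -0.0, 1.525]
wrist_force: [-0.5, 0.5, 4.0]
grip_width: 0.0555
grasp_force: 26.0
```

```bash
python3 -m inch '[[[0,0,0,0,0,-5,50],[0,0,0,0,0,-15,50],[0,0,0,0,0,-35,50],[0,0,0,0,0,-60,50],[0,0,0,0,0,-60,50],[0,0,0,0,0,-60,50]]]' 25; python3 -c "
from h import *
print(delta([.5135,-.234,.08],1.2))"
```

```text
t: 11.9
tcp_pos: [0.3789, -0.2322, 0.0803]
tool_rot: [3.14, 0.001, 1.525]
wrist_force: [-0.3, -0.2, -0.3]
grip_width: 0.0552
grasp_force: 27.0
(array([  4.4, 134.5,   0.5]), np.float64(-0.067))
```

```bash
python3 -m inch '[[[0,0,-0.02,1,20,0,50],[0,0,-0.04,2,55,0,50],[0,0,-0.067,3,90,0,50],[0,0,-0.067,4,120,0,50],[0,0,-0.067,4.4,134,0,50],[0,0,-0.067,4.4,134,10,50],[0,0,-0.067,4.4,134,20,50],[0,0,-0.067,4.4,134,20,50]]]' 25
python3 - <<'E'
from h import *
print(delta([.5135,-.234,.0235],1.2))
I,D=eyes.grab_frame("side");save("side6",cv2.resize(I[180:330,200:400],None,fx=3.5,fy=3.5))
E
```

```text
t: 12.7
tcp_pos: [0.5099, -0.2326, 0.0572]
tool_rot: [-3.138, -0.002, 1.591]
wrist_force: [-0.6, 0.0, -0.2]
grip_width: 0.0552
grasp_force: 27.0
(array([-1.6,  3.7, 33.7]), np.float64(-0.0))
```

View pics/side6.png

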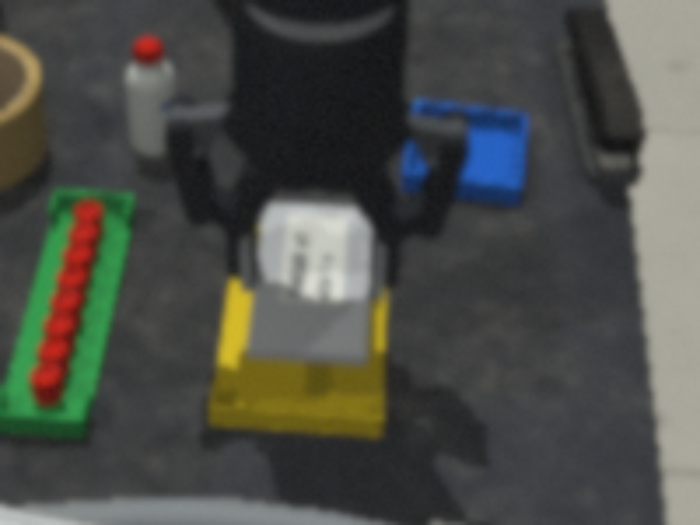

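The packet hangs level over the yellow tray at (310,280), and the strip is settled in the green tray. Lowering now.

```bash
python3 -m inch '[[[0,0,0,-1.5,2.5,10,50],[0,0,0,-1.5,2.5,20,50],[0,0,0,-1.5,2.5,28,50],[0,0,0,-1.5,2.5,31,50],[0,0,0,-1.5,2.5,32,50],[0,0,0,-1.5,2.5,32,50]]]' 25; python3 -c "
from h import *
print(delta([.5135,-.234,.0228],1.2))"
```

```text
t: 13.35
tcp_pos: [0.515, -0.2351, 0.0275]
tool_rot: [-3.141, -0.0, 1.592]
wrist_force: [-0.5, 0.6, 1.2]
grip_width: 0.0553
grasp_force: 27.0
(array([ 1.1, -1.5,  4.7]), np.float64(0.0))
```

```bash
python3 -m inch '[[[0,0,0,0,-1,2,50],[0,0,0,0,-1,3,50],[0,0,0,0,-1,4,50],[0,0,0,0,-1,4,50]]]' 25; python3 -m inch '[[[0,0,0,0,0,0.8,50],[0,0,0,0,0,0.8,50]]]' 25
```

```text
t: 13.75
tcp_pos: [0.514, -0.2351, 0.0235]
tool_rot: [-3.142, 0.0, 1.592]
wrist_force: [0.5, -0.1, 0.4]
grip_width: 0.0551
grasp_force: 27.0
t: 13.95
tcp_pos: [0.514, -0.2351, 0.0227]
tool_rot: [-3.142, -0.0, 1.592]
wrist_force: [0.4, -0.4, -0.8]
grip_width: 0.0549
grasp_force: 27.0
```

```bash
python3 -m inch '[[[0,0,0,0,0,0,64],[0,0,0,0,0,0,66],[0,0,0,0,0,0,66],[0,0,0,0,0,-10,66],[0,0,0,0,0,-40,66],[0,0,0,0,0,-80,66],[0,0,0,0,0,-110,70],[0,0,0,0,0,-110,70]]]' 25; python3 -c "
from h import *
print(delta([.5035,-.469,.13],1.2))"
```

```text
t: 14.75
tcp_pos: [0.5164, -0.2365, 0.1378]
tool_rot: [3.135, 0.004, 1.592]
wrist_force: [1.0, -1.7, -0.0]
grip_width: 0.0702
grasp_force: 0.0
(array([-232.1,  -17.9,    8.7]), np.float64(0.0))
```

```bash
python3 -m inch '[[[0,0,0,-50,-4,0,70],[0,0,0,-100,-8,0,70],[0,0,0,-150,-12,0,70],[0,0,0,-200,-15,0,70],[0,0,0,-232,-17,0,70],[0,0,0,-232,-17,0,70],[0,0,0,-232,-17,0,70]]]' 25
python3 - <<'E'
from h import *
print(delta([.5035,-.469,.045],1.2))
I,D=eyes.grab_frame("side");J,D=eyes.grab_frame("top");np.savez("side7.npz",I=I);np.savez("top7.npz",I=J)
A=cv2.resize(I[150:330,180:420],None,fx=1.6,fy=1.6);B=cv2.resize(J[80:335,170:390],None,fx=1.6,fy=1.6)
C=np.zeros((408,A.shape[1]+B.shape[1],3),np.uint8);C[:A.shape[0],:A.shape[1]]=A;C[:B.shape[0],A.shape[1]:]=B
save("both7",C)
E
```

```text
t: 15.45
tcp_pos: [0.5013, -0.4677, 0.1321]
tool_rot: [-3.141, -0.001, 1.59]
wrist_force: [0.4, 1.3, -0.7]
grip_width: 0.0699
grasp_force: 0.0
(array([-1.4,  2.3, 87.1]), np.float64(-0.001))
```

View pics/both7.png

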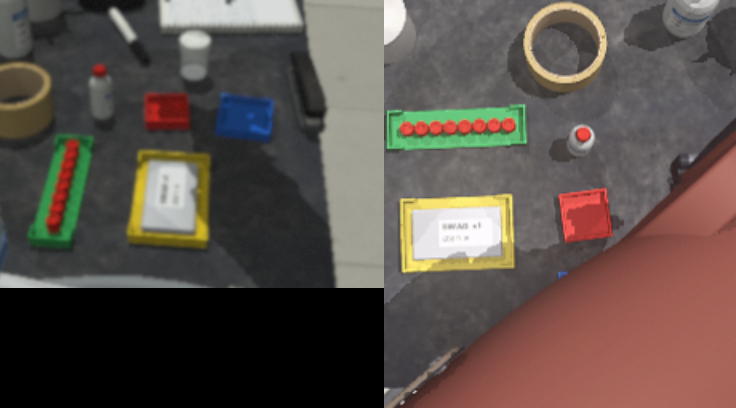

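The packet lies flat inside the yellow tray at (455,235), and the strip is fine at (455,128). The jar stands free at (195,55). Descending over the jar.

```bash
python3 -m inch '[[[0,0,0,-1.5,2,30,70],[0,0,0,-1.5,2,60,70],[0,0,0,-1.5,2,85,70],[0,0,0,-1.5,2,93,70],[0,0,0,-1.5,2,95,70],[0,0,0,-1.5,2,95,70]]]' 25
python3 - <<'E'
from h import *
print(delta([.5035,-.469,.037],1.2))
I,D=eyes.grab_frame("side");save("side8",cv2.resize(I[130:250,240:380],None,fx=4,fy=4))
E
```

```text
t: 16.15
tcp_pos: [0.5046, -0.4688, 0.0389]
tool_rot: [3.141, 0.001, 1.592]
wrist_force: [0.2, 0.1, 0.6]
grip_width: 0.0703
grasp_force: 0.0
(array([-0.2, -1.1,  1.9]), np.float64(0.001))
```

View pics/side8.png

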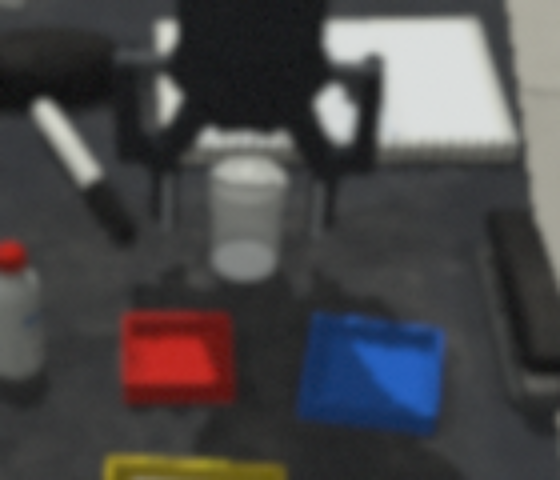

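The jar at (248,215) stands centred between the fingers at (165,205) and (322,205). Closing and lifting.

```bash
python3 -m inch '[[[0,0,0,0,-1,2,60],[0,0,0,0,-1,2,48],[0,0,0,0,-1,2,36],[0,0,0,0,-1,2,30],[0,0,0,0,-1,2,30],[0,0,0,0,-1,2,30]]]' 30; python3 -m inch '[[[0,0,0,0,0,-5,30],[0,0,0,0,0,-20,30],[0,0,0,0,0,-40,30],[0,0,0,0,0,-60,30],[0,0,0,0,0,-60,30],[0,0,0,0,0,-60,30]]]' 30;python3 -c "
from h import *
print(delta([.4333,-.3767,.097],-4))"
```

```text
t: 16.8
tcp_pos: [0.5031, -0.4692, 0.0365]
tool_rot: [3.141, 0.001, 1.592]
wrist_force: [-1.1, 0.2, 6.3]
grip_width: 0.0395
grasp_force: 29.8
t: 17.4
tcp_pos: [0.5032, -0.4691, 0.0965]
tool_rot: [3.141, 0.001, 1.592]
wrist_force: [-1.0, -0.2, -0.5]
grip_width: 0.0394
grasp_force: 30.2
(array([ 93.9, -67.9,  -0.7]), np.float64(0.091))
```

```bash
python3 -m inch '[[[0,0,0.03,20,-14,0,30],[0,0,0.06,45,-32,0,30],[0,0,0.09,70,-50,0,30],[0,0,0.09,88,-64,0,30],[0,0,0.09,94,-68,0,30],[0,0,0.09,94,-68,15,30],[0,0,0.09,94,-68,30,30],[0,0,0.09,94,-68,30,30]]]' 30
python3 - <<'E'
from h import *
print(delta([.4333,-.3767,.0398],-4))
I,D=eyes.grab_frame("side");save("side9",cv2.resize(I[130:260,260:400],None,fx=4,fy=4))
E
```

```text
t: 18.2
tcp_pos: [0.4323, -0.3757, 0.0638]
tool_rot: [-3.139, -0.002, 1.502]
wrist_force: [-0.2, 0.3, -0.6]
grip_width: 0.0394
grasp_force: 30.2
(array([-1. ,  1.1, 24. ]), np.float64(0.001))
```

View pics/side9.png

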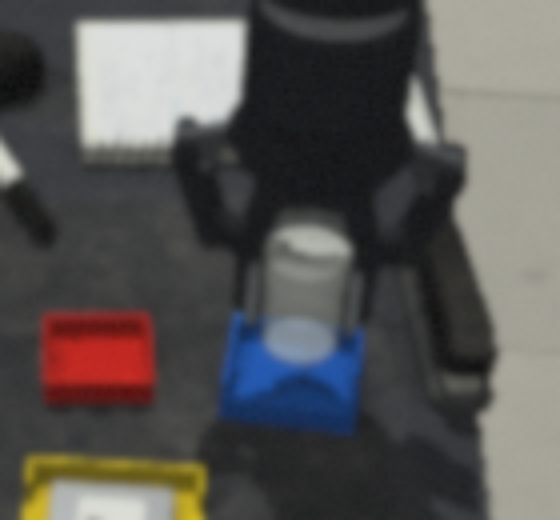

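The jar hangs upright over the blue tray at (308,290). A black stapler sits to the right near (455,300), so I'll check its clearance to the right-hand finger.

```bash
python3 - <<'E'
from h import *
P=cloud("top",np.load("top0.npz")["D"])[296:326,285:370].reshape(-1,3)
q=P[P[:,2]>.012]
for y in np.arange(-.48,-.30,.03):
    k=q[abs(q[:,1]-y)<.015]
    if len(k): print(round(y,2),"xmax",k[:,0].max().round(3),"zmax",k[:,2].max().round(3))
E
python3 -m inch '[[[0,0,0,-1,1,8,30],[0,0,0,-1,1,15,30],[0,0,0,-1,1,20,30],[0,0,0,-1,1,22,30],[0,0,0,-1,1,22,30]]]' 30
```

```text
-0.48 xmax 0.373 zmax 0.041
-0.45 xmax 0.371 zmax 0.045
-0.42 xmax 0.369 zmax 0.046
-0.39 xmax 0.365 zmax 0.047
-0.36 xmax 0.362 zmax 0.044
-0.33 xmax 0.476 zmax 0.903
t: 18.75
tcp_pos: [0.4338, -0.3772, 0.0434]
tool_rot: [-3.141, -0.0, 1.502]
wrist_force: [-0.3, -0.4, -0.6]
grip_width: 0.0393
grasp_force: 30.2
```

```bash
python3 -m inch '[[[0,0,0,0,0,1.5,30],[0,0,0,0,0,2.5,30],[0,0,0,0,0,3.2,30],[0,0,0,0,0,3.2,30]]]' 30; python3 -m inch '[[[0,0,0,0,0,0.6,30],[0,0,0,0,0,0.6,30]]]' 30
```

```text
t: 19.15
tcp_pos: [0.4339, -0.3774, 0.0406]
tool_rot: [-3.142, 0.0, 1.502]
wrist_force: [-1.2, 0.4, -1.3]
grip_width: 0.0391
grasp_force: 30.2
t: 19.35
tcp_pos: [0.4339, -0.3774, 0.04]
tool_rot: [3.142, 0.0, 1.502]
wrist_force: [0.1, 0.7, -0.5]
grip_width: 0.0394
grasp_force: 30.2
```

```bash
python3 -m inch '[[[0,0,0,0,0,0.7,30],[0,0,0,0,0,0.7,30]]]' 30; python3 -m inch '[[[0,0,0,0,0,0.3,44],[0,0,0,0,0,0.3,50],[0,0,0,0,0,0,52],[0,0,0,0,0,-10,52],[0,0,0,0,0,-40,52],[0,0,0,0,0,-80,52],[0,0,0,0,0,-95,52],[0,0,0,0,0,-95,52]]]' 30;python3 -c "
from h import *
print(delta([.6135,-.376,.14],0))"
```

```text
t: 19.55
tcp_pos: [0.434, -0.3775, 0.0395]
tool_rot: [3.141, 0.0, 1.502]
wrist_force: [-0.8, 0.7, 2.0]
grip_width: 0.0393
grasp_force: 30.3
t: 20.35
tcp_pos: [0.4352, -0.3788, 0.1376]
tool_rot: [3.138, 0.004, 1.502]
wrist_force: [-0.5, -0.4, -0.9]
grip_width: 0.0521
grasp_force: 0.0
(array([ 15. , 177.7,  -1.8]), np.float64(-0.069))
```

```bash
python3 -m inch '[[[0,0,-0.15,0,30,0,52],[0,0,-0.3,4,70,0,52],[0,0,-0.45,8,110,0,52],[0,0,-0.6,12,150,0,52],[0,0,-0.75,15,177,0,52],[0,0,-0.9,15,177,0,52],[0,0,-1.05,15,177,0,52],[0,0,-1.2,15,177,0,52]]]' 30; python3 -m inch '[[[0,0,-0.15,0,0,0,52],[0,0,-0.3,0,0,0,52],[0,0,-0.44,0,0,0,52],[0,0,-0.44,0,0,0,52]]]' 30;python3 - <<'E'
from h import *
print(delta([.6135,-.376,.1],90))
I,D=eyes.grab_frame("side");J,_=eyes.grab_frame("top")
H=cv2.cvtColor(I,cv2.COLOR_RGB2HSV);h,s,v=[H[...,i].astype(int) for i in range(3)]
m=((((h<8)|(h>172))&(s>140)&(v>70))).astype(np.uint8);m[:183]=0;m[203:]=0;m[:,:225]=0;m[:,258:]=0
vv,uu=np.nonzero(m);print("cap",len(uu),ray("side",[[uu.mean(),vv.mean()]],.064))
A=cv2.resize(I[120:300,180:380],None,fx=1.9,fy=1.9);B=cv2.resize(J[80:335,170:390],None,fx=1.6,fy=1.6)
C=np.zeros((408,A.shape[1]+B.shape[1],3),np.uint8);C[:A.shape[0],:A.shape[1]]=A;C[:B.shape[0],A.shape[1]:]=B
save("both10",C)
E
```

```text
t: 21.15
tcp_pos: [0.6113, -0.374, 0.1328]
tool_rot: [3.141, -0.002, 2.708]
wrist_force: [0.2, 0.7, 0.8]
grip_width: 0.0519
grasp_force: 0.0
t: 21.55
tcp_pos: [0.6111, -0.3743, 0.1332]
tool_rot: [3.141, -0.001, -3.139]
wrist_force: [-0.7, 0.1, -0.9]
grip_width: 0.0521
grasp_force: 0.0
(array([-2.5, -1.7, 33.2]), np.float64(0.002))
cap 45 [[ 0.61413096 -0.37715459  0.064     ]]
```

View pics/both10.png

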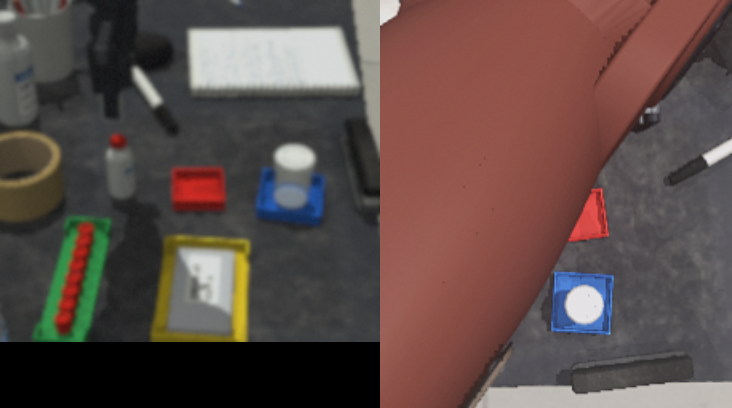

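The jar stands in the blue tray ((292,180) left, (584,305) right). The dropper's cap at (118,140) agrees with the estimate, and the bottle leans very slightly. Descending.

```bash
python3 -c "
from h import *
print(ray('side',[[243.7,222]],.0))"; python3 -m inch '[[[0,0,0,-2.5,-1.5,25,52],[0,0,0,-2.5,-1.5,55,52],[0,0,0,-2.5,-1.5,80,52],[0,0,0,-2.5,-1.5,92,52],[0,0,0,-2.5,-1.5,95,52],[0,0,0,-2.5,-1.5,95,52]]]' 25
python3 - <<'E'
from h import *
print(delta([.6135,-.3765,.037],90))
I,D=eyes.grab_frame("side");save("side11",cv2.resize(I[150:250,190:310],None,fx=5,fy=5))
E
```

```text
[[ 0.61135114 -0.36804716  0.        ]]
t: 22.25
tcp_pos: [0.6142, -0.3763, 0.0396]
tool_rot: [-3.141, 0.0, 3.141]
wrist_force: [-0.1, 0.6, 0.5]
grip_width: 0.0522
grasp_force: 0.0
(array([ 0.7, -0.2,  2.6]), np.float64(-0.001))
```

View pics/side11.png

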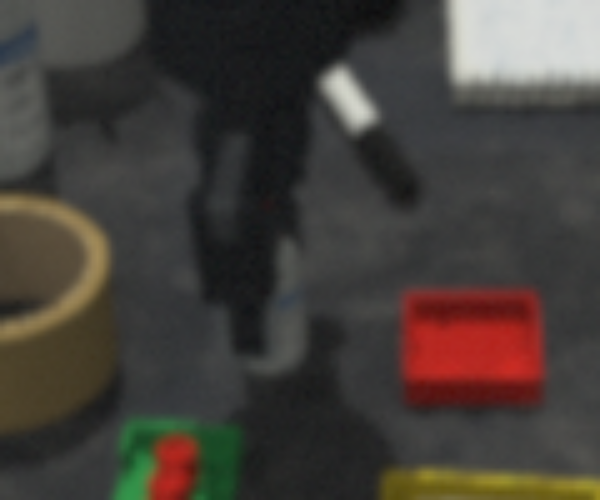

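The near finger (247,350) appears left of the bottle's centre line (274,330). I'll check by rays whether that is only perspective.

Run:
```python
from h import *
for z in(0.015,.02,.025): print("tip",ray("side",[[239.4,221]],z).round(4))
print("foot",ray("side",[[244.8,224.5],[244.8,218]],0).round(4))
print("label",ray("side",[[190+287/5,150+298/5]],.03).round(4), "body right edge",ray("side",[[190+305/5,150+298/5]],.03).round(4))
```

```text
tip [[ 0.6169 -0.353   0.015 ]]
tip [[ 0.6156 -0.3472  0.02  ]]
tip [[ 0.6144 -0.3415  0.025 ]]
foot [[ 0.6079 -0.3607  0.    ]
 [ 0.6111 -0.3807  0.    ]]
label [[ 0.6033 -0.3718  0.03  ]] body right edge [[ 0.5962 -0.3726  0.03  ]]
```

```bash
python3 -m inch '[[[0,0,0,2,0,2,45],[0,0,0,2,0,2.5,36],[0,0,0,2,0,2.5,26],[0,0,0,2,0,2.5,18],[0,0,0,2,0,2.5,18],[0,0,0,2,0,2.5,18]]]' 25; python3 -m inch '[[[0,0,0,0,0,-5,18],[0,0,0,0,0,-20,18],[0,0,0,0,0,-40,18],[0,0,0,0,0,-60,18],[0,0,0,0,0,-60,18],[0,0,0,0,0,-60,18]]]' 25;python3 -c "
from h import *
print(delta([.5315,-.378,.09],90))"
```

```text
t: 22.9
tcp_pos: [0.6123, -0.3764, 0.0374]
tool_rot: [-3.141, 0.001, -3.141]
wrist_force: [-1.6, -1.3, 5.5]
grip_width: 0.0271
grasp_force: 24.8
t: 23.5
tcp_pos: [0.6124, -0.3763, 0.0976]
tool_rot: [-3.141, 0.001, -3.141]
wrist_force: [-0.1, -0.1, -0.5]
grip_width: 0.0271
grasp_force: 24.6
(array([80.9, -1.7,  7.5]), np.float64(0.0))
```

```bash
python3 -m inch '[[[0,0,0,15,0,0,18],[0,0,0,40,-1,0,18],[0,0,0,65,-2,0,18],[0,-0.03,0,78,-2,0,18],[0,-0.03,0,82,-2,0,18],[0,-0.03,0,82,-2,15,18],[0,-0.03,0,82,-2,35,18],[0,-0.03,0,82,-2,35,18]]]' 25
python3 - <<'E'
from h import *
print(delta([.531,-.378,.0405],90))
I,D=eyes.grab_frame("side");np.savez("side12.npz",I=I,D=D)
H=cv2.cvtColor(I,cv2.COLOR_RGB2HSV);h,s,v=[H[...,i].astype(int) for i in range(3)]
print("\n".join(f"{r} "+" ".join(f"{h[r,c]:3d}/{s[r,c]:3d}/{v[r,c]:3d}" for c in range(268,304,3)) for r in range(186,232,4)))
E
```

```text
t: 24.3
tcp_pos: [0.5288, -0.3767, 0.0589]
tool_rot: [3.138, 0.026, -3.141]
wrist_force: [-0.6, -0.6, -1.0]
grip_width: 0.0265
grasp_force: 24.7
(array([-1.7, -1.4, 18.4]), np.float64(0.0))
186 165/ 16/ 31  30/ 20/ 25  60/  5/ 52 105/ 13/ 40 100/ 38/ 40 100/ 13/ 59  90/ 10/ 53 110/ 25/ 31 110/ 26/ 30  90/  5/ 51  30/  4/ 67  40/ 11/ 71
190   0/  0/ 46  90/  7/ 38 150/  5/ 56  75/ 11/ 46 105/ 33/ 31 120/ 17/ 45 100/ 19/ 41  90/ 47/ 27 100/ 19/ 41   0/  0/ 60  60/  4/ 63 150/  4/ 66
194  45/  7/ 69  30/  4/ 70  90/  4/ 69 105/ 10/ 51 138/ 49/ 26 114/ 41/ 31 100/ 29/ 26 120/  9/ 28  60/  5/ 55 150/  4/ 60 105/  8/ 64 120/  4/ 65
198  30/  4/ 67  30/  4/ 63  90/  4/ 60 105/ 11/ 47 110/ 29/ 26 120/ 25/ 31 100/ 28/ 27 120/ 26/ 30  90/  9/ 54   0/  0/ 63  75/  8/ 64 105/  8/ 63
202  60/  4/ 62  90/  4/ 57 105/  9/ 58  90/  4/ 58 105/ 11/ 48 100/ 28/ 27  98/ 36/ 28  99/ 51/ 35  99/ 28/ 64  90/  8/ 63 105/  8/ 62  70/ 12/ 62
206  90/  4/ 60   0/ 12/ 63   6/ 18/ 69  15/  7/ 74  90/  4/ 70 100/ 24/ 32 135/ 16/ 32  90/  7/ 71  15/  7/ 77   6/ 20/ 65 120/  4/ 61   0/  0/ 62
210   0/  8/ 64   0/17
[... 165 characters left out ...]
   1/168/135  18/ 15/ 86  75/  7/ 71  60/  4/ 65  10/ 18/ 86   1/177/148   1/203/128   0/ 73/ 73 120/  4/ 57
218   0/  0/ 61   1/177/140   1/212/165   1/210/189   1/191/174   2/143/148   2/124/121   1/180/160   1/206/166   1/211/121 179/ 81/ 72 120/  4/ 60
222  10/ 13/ 60   1/181/144   1/206/170   2/214/188   2/205/144   0/197/110   1/213/104   2/200/102   1/200/ 98   1/196/ 87   1/154/ 73   0/  5/ 47
226   0/  0/ 56   2/171/103   1/204/119   2/213/121   1/200/106   1/206/ 99   1/210/101   2/202/101   0/213/ 97   0/210/ 96   0/144/ 76  40/ 14/ 53
230 150/  4/ 58   0/121/ 78   0/155/ 79   1/168/ 76   1/152/ 77 178/166/ 80   1/156/ 80   2/151/ 81   1/145/ 81   1/146/ 82   1/ 94/ 68  90/  9/ 59
```

```bash
python3 -m inch '[[[0,0,0,-1,-1,7,18],[0,0,0,-1,-1,12,18],[0,0,0,-1,-1,15,18],[0,0,0,-1,-1,16,18],[0,0,0,-1,-1,16,18]]]' 25; python3 -m inch '[[[0,0,0,0,0,1,18],[0,0,0,0,0,1.5,18],[0,0,0,0,0,1.5,18]]]' 25
```

```text
t: 24.85
tcp_pos: [0.5315, -0.3791, 0.0458]
tool_rot: [3.142, 0.03, -3.141]
wrist_force: [0.5, -0.1, -0.1]
grip_width: 0.0269
grasp_force: 24.7
t: 25.15
tcp_pos: [0.5316, -0.3792, 0.0444]
tool_rot: [-3.142, 0.03, -3.141]
wrist_force: [-0.1, -0.3, -0.6]
grip_width: 0.0269
grasp_force: 24.7
```

```bash
python3 -m inch '[[[0,0,0,0,0,1.5,18],[0,0,0,0,0,3,18],[0,0,0,0,0,3,18]]]' 25; python3 -m inch '[[[0,0,0,0,0,0.8,18],[0,0,0,0,0,0.8,18]]]' 25
```

```text
t: 25.45
tcp_pos: [0.5315, -0.379, 0.041]
tool_rot: [3.141, 0.03, -3.141]
wrist_force: [0.1, -0.4, -0.3]
grip_width: 0.0267
grasp_force: 24.7
t: 25.65
tcp_pos: [0.5317, -0.3792, 0.0405]
tool_rot: [-3.142, 0.03, -3.141]
wrist_force: [0.2, 0.4, -0.8]
grip_width: 0.027
grasp_force: 24.7
```

```bash
python3 -m inch '[[[0,0,0,0,0,0.6,18],[0,0,0,0,0,0.6,18]]]' 25; python3 -m inch '[[[0,0,0,0,0,0.5,18],[0,0,0,0,0,0.5,18]]]' 25
```

```text
t: 25.85
tcp_pos: [0.5318, -0.3792, 0.0404]
tool_rot: [-3.141, 0.03, -3.141]
wrist_force: [-1.6, 0.1, 4.6]
grip_width: 0.027
grasp_force: 25.2
t: 26.05
tcp_pos: [0.5319, -0.3793, 0.0403]
tool_rot: [-3.141, 0.031, -3.141]
wrist_force: [-2.2, 2.2, 8.7]
grip_width: 0.0266
grasp_force: 25.6
```

```bash
python3 -m inch '[[[0,0,0,0,0,-0.7,18],[0,0,0,0,0,-0.7,28],[0,0,0,0,0,-0.7,32],[0,0,0,0,0,-0.7,38],[0,0,0,0,0,-0.7,44],[0,0,0,0,0,-0.7,50],[0,0,0,0,0,-0.7,50]]]' 20; python3 -m inch '[[[0,0.03,0,0,0,-10,50],[0,0.03,0,0,0,-35,50],[0,0.03,0,0,0,-75,50],[0,0.03,0,0,0,-115,50],[0,0.03,0,0,0,-130,50],[0,0.03,0,0,0,-130,50]]]' 20;python3 -c "
from h import *
print(delta([.38,.0,.25]))"
```

```text
t: 26.75
tcp_pos: [0.5317, -0.3792, 0.04]
tool_rot: [3.142, 0.03, -3.141]
wrist_force: [-0.0, 0.3, -0.4]
grip_width: 0.0503
grasp_force: 0.0
t: 27.35
tcp_pos: [0.529, -0.3803, 0.173]
tool_rot: [-3.138, 0.004, -3.141]
wrist_force: [-0.2, -0.3, -1.3]
grip_width: 0.0504
grasp_force: 0.0
[148.6 380.  -78.8]
```

```bash
python3 -m inch '[[[0,0,0,0,0,-40,50],[0,0,0,10,20,-78,50],[0,0,0,60,60,-78,50],[0,0,0,85,105,-78,50],[0,0,0,110,150,-78,50],[0,0,0,140,195,-78,50],[0,0,0,160,240,-78,50],[0,0,0,180,285,-78,50]]]' 20;  python3 -m inch '[[[0,0,0,10,45,0,50],[0,0,0,10,90,0,50],[0,0,0,10,110,0,50],[0,0,0,10,110,0,50]]]' 20
python3 - <<'E'
from h import *
F={}
for n in("top","side"):
    I,D=eyes.grab_frame(n);np.savez(n+"13.npz",I=I,D=D);F[n]=(I,D)
I,D=F["top"];H=cv2.cvtColor(I,cv2.COLOR_RGB2HSV);h,s,v=[H[...,i].astype(int) for i in range(3)];P=cloud("top",D)
red=((h<8)|(h>172))&(s>140)&(v>70)
def rect(n,m,b,z):
    x0,y0,x1,y1=b;o=np.zeros(m.shape,np.uint8);o[y0:y1,x0:x1]=m[y0:y1,x0:x1]
    c=max(cv2.findContours(o,0,2)[0],key=cv2.contourArea);r=cv2.minAreaRect(ray("top",c[:,0,:],z)[:,:2].astype(np.float32)*1000)
    print(n,[np.round(k,1).tolist() for k in r],"depth z median",np.median(P[...,2][o>0]).round(4))
rect("strip",red,(170,145,262,175),.015)
rect("packet",(s<60)&(v>125),(178,200,253,252),.012)
rect("jar lid",(s<60)&(v>140),(275,245,330,295),.061)
# tall things inside red tray / blue tray
for n,b in(("dropper",(270,185,330,240)),("jar",(272,240,330,300))):
    x0,y0,x1,y1=b;q=P[y0:y1,x0:x1].reshape(-1,3)
    for lo,hi in((.02,.045),(.045,.063),(.063,.08)):
        k=q[(q[:,2]>lo)&(q[:,2]<hi)]
        if len(k): print(n,lo,len(k),k.mean(0).round(4),k[:,2].max().round(4))
rect("tape",(h>10)&(h<25)&(s>60)&(v>100),(250,75,315,145),.048)
I,D=F["side"];H=cv2.cvtColor(I,cv2.COLOR_RGB2HSV);h,s,v=[H[...,i].astype(int) for i in range(3)]
for r in range(178,232,3): print(r,"".join("R" if ((h[r,c]<8 or h[r,c]>172) and s[r,c]>100) else "W" if v[r,c]>115 and s[r,c]<60 else "." for c in range(262,306)))
E
```

```text
t: 28.15
tcp_pos: [0.3535, -0.1092, 0.2467]
tool_rot: [3.141, -0.001, 3.141]
wrist_force: [0.6, 1.3, 0.2]
grip_width: 0.05
grasp_force: 0.0
t: 28.55
tcp_pos: [0.3445, 0.0012, 0.2471]
tool_rot: [3.141, -0.001, -3.138]
wrist_force: [-1.1, -1.1, -0.1]
grip_width: 0.0499
grasp_force: 0.0
strip [[633.5, -237.3], [15.9, 128.8], 0.8] depth z median 0.0168
packet [[513.7, -235.0], [56.4, 100.0], 1.2] depth z median 0.0117
jar lid [[433.2, -377.1], [40.4, 39.2], 43.7] depth z median 0.0604
dropper 0.02 28 [ 0.5249 -0.3738  0.0345] 0.045
dropper 0.045 137 [ 0.533  -0.3799  0.0545] 0.0613
dropper 0.063 74 [ 0.5347 -0.3814  0.0716] 0.0768
jar 0.045 453 [ 0.434  -0.3776  0.0601] 0.063
jar 0.063 13 [ 0.4355 -0.3775  0.0634] 0.0641
tape [[719.5, -359.8], [89.7, 90.6], 88.9] depth z median 0.0467
178 ............................................
181 ............................................
184 ............................................
187 ............................................
190 ..................RRRRRR....................
193 .................RRRRRRRRR..................
196 ..................RRRRRRR...................
199 ...............WWW.......WW.................
202 ...............WWWWWWWWWWWW.................
205 ..................WWWW......................
208 .........RRRRR...............RRRRRRR........
211 ........RRRRRR...............RRRRRRR........
214 ........RRRRRRR.............RRRRRRRRR.......
217 ........RRRRRRR.............RRRRRRRRR.......
220 ........RRRRRRR.............RRRRRRRRR.......
223 ........RRRRRRRRR.........RRRRRRRRRRR.......
226 ........RRRRRRRRRRRRRRRRRRRRRRRRRRRRR.......
229 .........RRRRRRRRRRRRRRRRRRRRRRRRRRRR.......
```

Run:
```python
from h import *
I=np.load("side13.npz")["I"];H=cv2.cvtColor(I,cv2.COLOR_RGB2HSV);h,s=H[...,0].astype(int),H[...,1].astype(int)
for r in (208,211,214,217,220,223):
    L=[c for c in range(266,300) if not((h[r,c]<8 or h[r,c]>172) and s[r,c]>100)]
    L=[c for c in L if 272<c<297]; m=(L[0]+L[-1])/2
    for z in (.0,):
        a=ray("side",[[m,r]],.0)[0];b=ray("side",[[m,r]],.1)[0];t=(-.366-a[1])/(b[1]-a[1]);print(r,L[0],L[-1],(a+t*(b-a)).round(4))
for f,n,b in(("side13","side",(272,186,296,199)),("top13","top",(280,190,312,225))):
    I=np.load(f+".npz")["I"];H=cv2.cvtColor(I,cv2.COLOR_RGB2HSV);h,s,v=[H[...,i].astype(int) for i in range(3)]
    if n=="side":
        m=((h<8)|(h>172))&(s>120);x0,y0,x1,y1=b;vv,uu=np.nonzero(m[y0:y1,x0:x1]);print("cap",ray(n,[[uu.mean()+x0,vv.mean()+y0]],.067))
```

```text
208 276 290 [ 0.5321 -0.366   0.045 ]
211 276 290 [ 0.532  -0.366   0.0375]
214 277 289 [ 0.5319 -0.366   0.0299]
217 277 289 [ 0.5318 -0.366   0.0223]
220 277 289 [ 0.5317 -0.366   0.0145]
223 279 287 [ 0.5316 -0.366   0.0067]
cap [[ 0.53416384 -0.38341146  0.067     ]]
```

```bash
python3 -c "
from plant import hand_in
print(hand_in())"
```

```text
the job is handed in; nothing more can be done
None
```

Job handed in at about 29 s of the 112 s: strip, packet, jar and dropper each measured inside their trays (strip placed before the packet was moved, dropper leaning about 2°), and the tape did not move.

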